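Lift a freshly oiled lid off its box with the lifting hook

TASK

The wooden lid of the octagonal box has just been oiled, so nothing of the robot may touch it: take the lifting hook from its stand, catch the lid's wire bail with it, lift the lid off the box, carry it level and set it down gently, centred and lying flat across both battens of the drying rack. Then unhook it and hang the hook back in its stand, pushed well into the fork as it was. The octagonal box, the round canister with its lid and everything else on the bench stay as they are.

Things in the scene. Friction and masses are not known exactly. Their poses are not given: they have to be found in the camera images.
- octagon_lid: Octagonal wooden lid, 148 mm across flats, 160 across corners, 12 thick, 0.25 kg. Origin: centre of the slab's underside (on the box's rim). Below it a disc 110 mm wide, 8 deep reaches into the box, 5 mm play. On top a wire bail (square arch, wire 8 mm thick): bar along the lid's x, its centre line 50 mm above the origin, legs at x = +-32 mm; 34 mm free between slab and bar.
- octagon_box: Open octagonal wooden box, loose, 140 mm across the flats, 80 mm high, wall 10 mm; origin at the centre of its underside. About 1.2 kg.
- lifting_hook: Lifting hook, upright. Origin: at its bottom on the handle's axis, z up. Flat shank 20 mm (x) by 6 (y). The foot, 4 mm thick, points to its +y and ends in an upturned lip (y 18 to 22, up to z 16): throat for the wire y 3 to 18, floor at z 4 mm. Square collar 38 mm wide at z 85 to 91, square wooden handle 26 x 26 mm (sides along x, y) at z 91 to 146. 0.2 kg.
- hook_stand: Fixed fork stand, origin at table height under the slot; base 100 x 90 x 12 mm (x -40 to 60). Two prongs along x (-22 to 48 mm), tops at 120 mm; slot 16 mm wide, open to its own -x, closed at x = 15; upright at x 45 to 59, no higher. The hook hangs by its collar on the prongs, axes along the stand's: lift some mm, then draw it out along -x.
- hook_home (a point): Where the hook's origin lies when it hangs in the stand: on the stand's axis, 35 mm above the table; axes as the stand.
- drying_rack: Fixed drying rack: two wooden battens 150 mm long along its own x, 20 mm wide, 18 mm high, centre lines at y = -32 and +32 mm. Origin at table height in the middle between them.
- round_canister: Round wooden canister, 104 mm across, 75 mm high, with a lid; leave alone. Origin at the centre of its underside.
- round_lid: Round wooden lid on the canister, 112 mm across, 10 mm thick, with a similar wire bail, whose top is 125 mm above the table; leave alone. Origin at the centre of its slab's underside.
- holdfast: Steel holdfast standing fixed in the bench, an obstacle: post 20 mm thick, 260 mm high, with an arm that reaches 136 mm towards its own +x, from the top down to 180 mm. Origin at the foot of the post.
- glue_bottle: White glue bottle with spout, 56 mm across, 188 mm high, obstacle. Origin at the centre of its underside.
- finish_can: Metal can, 58 mm across, 185 mm high, obstacle. Origin at the centre of its underside.
- screw_jar: Glass jar, 60 mm across, 85 mm high, obstacle. Origin at the centre of its underside.
- tape_roll: Roll of tape lying flat, 72 mm across, 30 mm high, obstacle. Origin at the centre of its underside.
- sanding_block: Cork sanding block, 60 x 40 x 28 mm, obstacle. Origin at the centre of its underside.
Things that resemble listed ones, but are neither listed nor needed, are in the scene too. Leave any blue, green or yellow look-alike of the lifting_hook alone.

How it is judged:
By the outcome, as a careful person would: the job done as asked, in the order asked, and still so for the second after the job is handed in, with the robot touching nothing.
It also fails if it takes over 72 s, if anything falls off the work surface, if the arm or the gripper's body presses on something with over 40 N, if the wrist force passes 120 N, or if a joint passes its speed limit or range.

ROBOT

A 6-joint arm with a two-finger parallel gripper is mounted at the origin on the work surface. World frame = base frame: x ahead of the robot, y to its left, z up, the work surface at z = 0. Lengths are in mm, angles in rad, forces in N, time in s.
With the tool pointing down it reaches from about 400 to 925 mm from the base axis. Payload 12.5 kg.
Tool frame: the origin (TCP) lies midway between the tips of the shut fingers; the grasp point (between the pads) lies 19 mm behind it; z points along the fingers, y is the line along which they close (so a half turn about z gives the same grasp; the last joint's range is limited). The gripper opens to 95 mm and grips with 3 to 60 N. Pads are 20 mm wide; open, the fingers measure 119 mm over their backs; the gripper's body (75 mm by 180 mm) begins 59 mm behind the grasp point.
Start: joints at [-1.389, 0.491, 1.559, -0, 1.092, -0.106], TCP at [177.425, -599.306, 214.661] pointing down, gripper open.
Joint ranges: [-3.1, 3.1], [-0.84, 2.19], [0.05, 2.79], [-1.13, 4.28], [0.06, 2.93], [-2.69, 2.69]. Speed limits (rad/s): [2.22, 2.22, 2.79, 3.14, 3.14, 3.14].

INTERFACE

Orientations are given as [roll, pitch, yaw] about the fixed x, y, z axes, in that order (R = Rz(yaw) Ry(pitch) Rx(roll)).
In Python, from cell import env gives the robot as it stands.
- The arm moves only by the tool arm_command, never from a script. Its argument "targets" is a list of rows, each a list of 5 numbers: the shift along the tool's x, y, z in mm, then the turn about the tool's z in degrees, then the opening, from 0 (shut) to 1 (fully open). In form: [[tx, ty, tz, roll, fingers], ...]. A call has 1 to 5 rows; each row is the pose to reach, as a shift and turn from the pose commanded when the call began, along the tool's axes at that moment; what a row does not reach only later rows make up. A row lasts 1/10 s, in which the tool goes at most 50 mm and 8.59 degrees, less where a joint would pass 70% of its speed; a pose out of reach is approached as far as the arm can. A call with a gripper value outside its range is refused whole. The fingers move at their own pace and stop on an object; the grip force is fixed at half the most. Time passes only in rows, so rows that repeat a pose let the fingers close. It gives the time, the measured TCP pose, the force, the opening and the grip force at its end, in the units of the state.
- env.state(): the state, without advancing time (a new reading comes with each control period).
- env.read_camera(name): name is "side" or "top" or "wrist"; returns a dict with "frame" (420x560x3 uint8, red, green, blue), "vertical_fov" (degrees; the focal length in pixels is half the picture's height over the tangent of half this angle, whatever the lens; pixels are square), "cx", "cy" (the principal point, pixels), "world_from_camera" (4x4, takes a point from camera to world coordinates); the wrist camera has in their place "hand_eye" (4x4, takes a point from camera to tool coordinates, whose origin is the TCP and whose axes are the flange's). Camera axes: x right, y down, z forward; pixel columns grow to the right and rows downward; lengths in mm; the calibration is good to about 2 mm. A picture is of the moment at which its call begins: read the wrist's pose just before it. There is no depth.
- env.job_done(): hands the job in; it is judged then, once.
The state is a dict: "t": time; "joints": joint angles; "qvel": joint speeds; "tau": joint torques, N m; "eef_pos": TCP position; "tcp_rot": TCP orientation; "ft_force": force on the tool from outside, world axes, zero at the start; "moment": the same for the moment, N m; "opening": opening from 0.0 (shut) to 1.0 (fully open); "grip_force": force on a finger pad.
Only numpy, scipy, OpenCV 4.12 (cv2) and the standard library are available. Lean on these libraries where they do the work, as an engineer would, in place of code of your own. Each camera call takes 0.05 s, during which the arm holds its last target. There are 200 camera calls.

## Working session

There is one attempt and no reset: what is moved stays moved. The work goes in short steps, Python scripts to look and compute and a tool call to move; the robot and the scene stay as the last step left them, time stands still between calls to the robot, and variables do not carry over. Pictures are saved under pics/ and viewed, at most 10 in all, crops included, and the job is handed in when it is done.

Besides the shell and the picture viewer there is one more tool, called after "Request:" in YAML: its name, and indented under it one key for each argument. arm_command: Moves the arm, as the interface text tells. Its arguments: {"type":"object","properties":{"targets":{"type":"array","items":{"type":"array","items":{"type":"number"}}}},"required":["targets"]}

```bash
mkdir -p pics; ls; cat > h.py <<'E'
from cell import env
import numpy as np, cv2, json
from scipy.spatial.transform import Rotation as R
def K(c):
    f=c["frame"].shape[0]/2/np.tan(np.radians(c["vertical_fov"])/2); return f,c["cx"],c["cy"]
def grab(n,tag):
    s=env.state(); c=env.read_camera(n)
    if n=="wrist":
        T=np.eye(4); T[:3,:3]=R.from_euler("xyz",s["tcp_rot"]).as_matrix(); T[:3,3]=s["eef_pos"]
        W=T@np.array(c["hand_eye"])
    else: W=np.array(c["world_from_camera"])
    f,cx,cy=K(c)
    cv2.imwrite(f"pics/{tag}.png",c["frame"][:,:,::-1])
    json.dump(dict(W=W.tolist(),f=f,cx=cx,cy=cy),open(f"pics/{tag}.json","w"))
def ray(tag,u,v):
    d=json.load(open(f"pics/{tag}.json")); W=np.array(d["W"])
    r=W[:3,:3]@np.array([(u-d["cx"])/d["f"],(v-d["cy"])/d["f"],1]); return W[:3,3],r/np.linalg.norm(r)
def onz(tag,u,v,z):
    o,r=ray(tag,u,v); return o+r*(z-o[2])/r[2]
def tri(*obs):
    A=np.zeros((3,3));b=np.zeros(3)
    for t,u,v in obs:
        o,r=ray(t,u,v);P=np.eye(3)-np.outer(r,r);A+=P;b+=P@o
    p=np.linalg.solve(A,b)
    return p,[round(float(np.linalg.norm((np.eye(3)-np.outer(ray(*o)[1],ray(*o)[1]))@(p-ray(*o)[0]))),1) for o in obs]
def proj(tag,p):
    d=json.load(open(f"pics/{tag}.json")); W=np.linalg.inv(np.array(d["W"])); q=W[:3,:3]@np.array(p)+W[:3,3]
    return d["f"]*q[0]/q[2]+d["cx"],d["f"]*q[1]/q[2]+d["cy"]
E
python3 - <<'E'
from h import *
for n in("top","side","wrist"):
    grab(n,n+"0"); d=json.load(open(f"pics/{n}0.json")); print(n,d["f"],d["cx"],d["cy"],np.round(d["W"],3).tolist())
print(env.state())
E
python3 -c "
import cv2
for n in('top0','side0'):
    cv2.imwrite(f'pics/{n}b.png',cv2.resize(cv2.imread(f'pics/{n}.png'),(800,600),interpolation=cv2.INTER_CUBIC))"
```

```text
pics
top 381.8460728586905 287.54641858294445 210.22709277353908 [[-0.007, -0.995, 0.097, 427.02], [-1.0, 0.005, -0.014, 59.606], [0.013, -0.097, -0.995, 946.421], [0.0, 0.0, 0.0, 1.0]]
side 470.74284153665064 283.0030140135347 213.44334145584935 [[-0.998, -0.045, 0.04, 480.133], [-0.057, 0.518, -0.854, 966.442], [0.017, -0.854, -0.519, 629.782], [0.0, 0.0, 0.0, 1.0]]
wrist 306.6229648556926 273.7034445546409 212.38987902347128 [[0.284, -0.919, -0.274, 255.037], [-0.959, -0.272, -0.081, -576.652], [0.0, 0.286, -0.958, 385.087], [0.0, 0.0, 0.0, 1.0]]
{'t': 0.15, 'joints': array([-1.38862087e+00,  4.91401580e-01,  1.55927765e+00,  2.25280235e-05,
        1.09170835e+00, -1.05591477e-01]), 'qvel': array([-0.00124605, -0.00136009, -0.0030962 , -0.00031972,  0.00064176,
        0.00158856]), 'tau': array([ 1.91914434e-03, -6.12897778e+01, -2.58279794e+01,  6.92043523e-02,
        4.73081390e-02, -7.79209222e-05]), 'eef_pos': array([ 177.38473675, -599.1292448 ,  214.21906996]), 'tcp_rot': array([-3.14080426e+00, -1.03653701e-04,  2.87756500e-01]), 'ft_force': array([-0.38814096,  0.40738004,  0.78777004]), 'moment': array([ 0.00594234, -0.00414928, -0.06154595]), 'grip_force': 0.0, 'opening': 1.0020763889017077}
```

View pics/top0b.png

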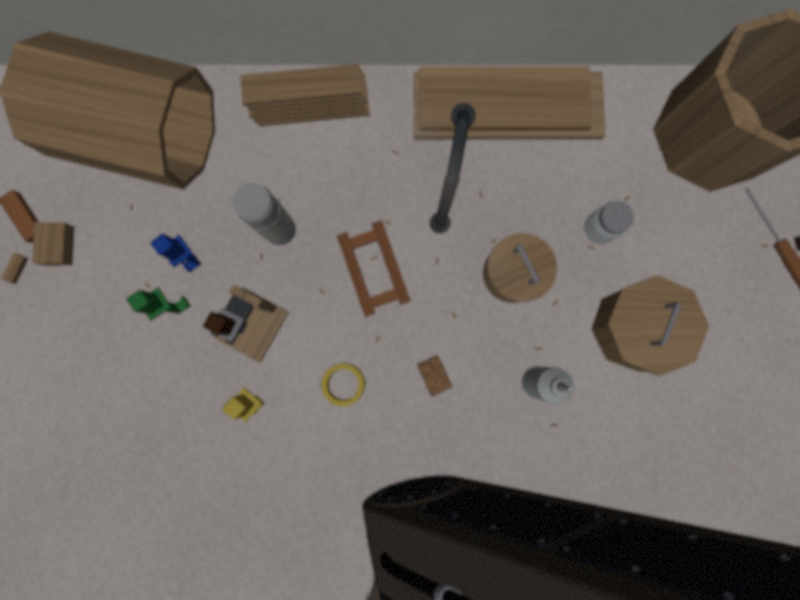

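View pics/side0b.png

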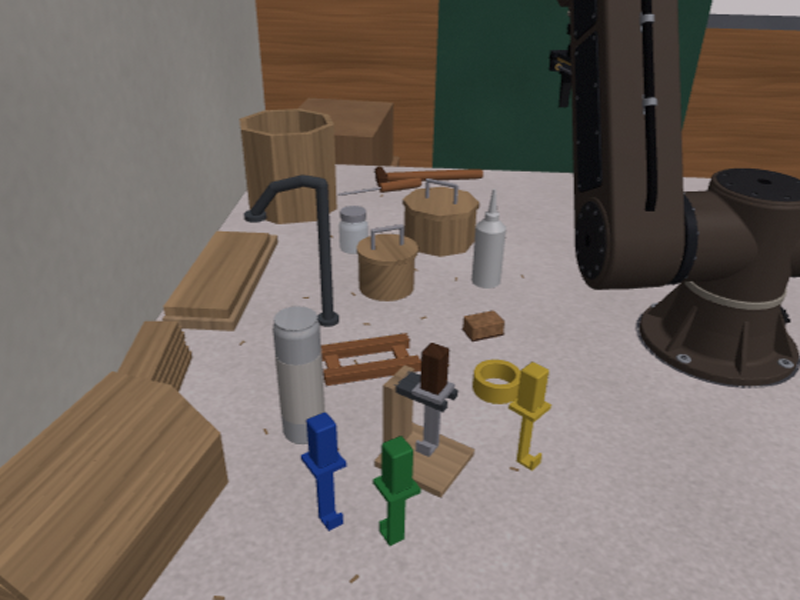

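The top view (800x600) shows these:
- **Hook candidates:** the grey hook with a brown handle, in the fork stand at (220,322), plus blue (175,250), green (150,302) and yellow (242,405) look-alikes. The brown-handled one in the stand is the one I want; in the side view its handle is at (435,368).
- **Octagonal lid:** (655,325). The tilted and large octagons at the back are look-alikes.
- **Rack:** (373,268).
- **Holdfast:** foot at (440,222), with its arm pointing away from the robot.

Next is one composite of close crops.

```bash
python3 - <<'E'
import cv2,numpy as np
def crop(n,u,v,w=100,h=75):
    im=cv2.imread(f'pics/{n}.png'); c=im[v:v+h,u:u+w]; c=cv2.resize(c,(400,300),interpolation=cv2.INTER_CUBIC)
    for k in range(0,w,25): cv2.putText(c,str(u+k),(k*4,10),0,.35,(0,0,255)); c[:,k*4]=c[:,k*4]//2
    for k in range(0,h,25): cv2.putText(c,str(v+k),(0,k*4+10),0,.35,(0,0,255)); c[k*4]=c[k*4]//2
    return c
a=np.vstack([np.hstack([crop('top0',125,190),crop('side0',255,230)]),np.hstack([crop('top0',410,190),crop('top0',215,150)])])
cv2.imwrite('pics/c1.png',a)
E
```

```text
(no output)
```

View pics/c1.png

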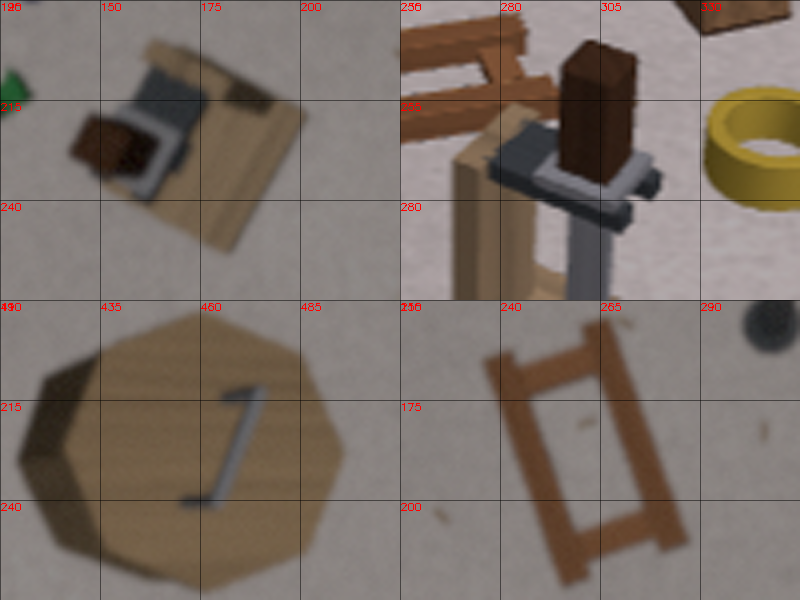

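The crop confirms the grey hook with the brown handle, hanging in the fork: handle top at about top (149.5,226) and side (305,245.5). The lid's bail runs from (475,211) to (463,241), and the rack's corners can be read too. Now I'll compute positions.

```bash
python3 - <<'E'
from h import *
P=lambda *a:print(*[np.round(x,1).tolist() if not isinstance(x,str) else x for x in a])
p,e=tri(("top0",149.5,226),("side0",305,245.5));P("handle top",p,e)
# stand base edge (z12)
a=onz("top0",125+230/4,190+250/4,12);b=onz("top0",125+305/4,190+115/4,12);P("base",a,b,np.degrees(np.arctan2(*(b-a)[[1,0]])),[np.linalg.norm(b-a)])
# bail ends (z 134 top)
a=onz("top0",410+264/4,190+(387-300)/4,134);b=onz("top0",410+216/4,190+(505-300)/4,134);P("bail",a,b,(a+b)/2,np.degrees(np.arctan2(*(a-b)[[1,0]])),[np.linalg.norm(b-a)])
p,e=tri(("top0",410+240/4,190+(446-300)/4),("side0",440*.7,184*.7));P("bail mid tri",p,e)
# lid slab corners z92
c=[(195,312),(305,352),(345,455),(305,553),(205,590),(100,545),(64,447),(100,352)]
q=np.array([onz("top0",410+x/4,190+(y-300)/4,92) for x,y in c]);P("lid ctr",q.mean(0),np.linalg.norm(q-q.mean(0),axis=1),[np.degrees(np.arctan2(*(q[i]-q.mean(0))[[1,0]]))for i in range(8)])
# rack corners z18
c=[(500-14,362),(597-12,325),(612,322),(688,543),(660,552),(588,573),(562,586)]
q=np.array([onz("top0",215+(x-400)/4,150+(y-300)/4,18) for x,y in c]);P("rack",q.tolist())
for n,u,v,z in [("bottle",557*.7,387*.7,188),("post foot",440*.7,222*.7,0),("tip",463*.7,110*.7,200),("canister lid",520*.7,268*.7,85),("fincan",253*.7,198*.7,185),("jar",615*.7,216*.7,85),("tape",343*.7,384*.7,30),("yellow",235*.7,405*.7,146)]: P(n,onz("top0",u,v,z))
E
```

```text
handle top [472.1, 325.4, 179.4] [0.6, 0.6]
base [416.3, 302.0, 12.0] [498.1, 257.9, 12.0] -28.3 [92.9]
bail [500.5, -357.0, 134.0] [437.5, -327.8, 134.0] [469.0, -342.4, 134.0] -24.9 [69.5]
bail mid tri [471.4, -346.8, 125.2] [2.1, 2.1]
lid ctr [468.8, -341.7, 92.0] [78.5, 82.6, 80.8, 79.8, 78.1, 80.1, 78.3, 78.8] [0.2, -48.0, -92.3, -136.6, 178.1, 131.1, 88.4, 44.8]
rack [[628.9, 171.9, 18.0], [651.9, 110.9, 18.0], [653.7, 94.2, 18.0], [516.0, 48.1, 18.0], [510.6, 65.2, 18.0], [498.0, 109.1, 18.0], [490.2, 124.9, 18.0]]
bottle [379.5, -152.0, 188.0]
post foot [658.0, -6.1, 0.0]
tip [771.7, -27.0, 200.0]
canister lid [561.8, -127.5, 85.0]
fincan [648.6, 272.6, 185.0]
jar [646.2, -283.9, 85.0]
tape [377.2, 160.4, 30.0]
yellow [354.7, 302.9, 146.0]
```

Request:
arm_command:
  targets:
    - [0,0,-136,-43,1]
    - [0,0,-136,-43,1]
    - [0,0,-136,-43,1]
    - [0,0,-136,-43,1]
    - [0,0,-136,-43,1]

```text
t: 0.65
eef_pos: [177.4, -599.3, 351.8]
tcp_rot: [3.14, 0.001, 1.044]
ft_force: [-0.0, 0.5, -0.6]
opening: 1.001
grip_force: 0.0
```

Request:
arm_command:
  targets:
    - [48,9,0,0,1]
    - [96,18,0,0,1]
    - [144,28,0,0,1]
    - [192,37,0,0,1]
    - [240,46,0,0,1]

```text
t: 1.15
eef_pos: [339.9, -414.3, 350.5]
tcp_rot: [-3.141, -0.0, 1.038]
ft_force: [0.7, -1.2, 0.1]
opening: 1.004
grip_force: 0.0
```

Request:
arm_command:
  targets:
    - [48,9,0,0,1]
    - [96,18,0,0,1]
    - [144,28,0,0,1]
    - [192,37,0,0,1]
    - [240,46,0,0,1]

```text
t: 1.65
eef_pos: [501.6, -230.8, 350.6]
tcp_rot: [3.142, 0.0, 1.038]
ft_force: [0.7, -1.6, 0.7]
opening: 0.999
grip_force: 0.0
```

Request:
arm_command:
  targets:
    - [41,-24,0,0,1]
    - [83,-49,0,0,1]
    - [124,-73,0,0,1]
    - [166,-98,0,0,1]
    - [207,-122,0,0,1]

```text
t: 2.15
eef_pos: [500.2, 9.6, 350.6]
tcp_rot: [-3.142, 0.0, 1.038]
ft_force: [0.4, 0.2, -0.1]
opening: 0.999
grip_force: 0.0
```

Request:
arm_command:
  targets:
    - [41,-24,0,0,1]
    - [83,-49,0,0,1]
    - [124,-73,0,0,1]
    - [166,-98,0,0,1]
    - [207,-122,0,0,1]

```text
t: 2.65
eef_pos: [500.3, 250.0, 350.5]
tcp_rot: [3.142, 0.0, 1.038]
ft_force: [1.6, 0.1, 0.3]
opening: 0.999
grip_force: 0.0
```

Request:
arm_command:
  targets:
    - [25,-30,20,0,1]
    - [52,-65,40,0,1]
    - [52,-65,40,0,1]
    - [52,-65,40,0,1]

```text
t: 3.05
eef_pos: [470.7, 326.4, 310.1]
tcp_rot: [-3.141, 0.001, 1.04]
ft_force: [-0.1, -0.4, 0.5]
opening: 1.003
grip_force: 0.0
```

```bash
python3 - <<'E'
from h import *
grab("wrist","w1"); s=env.state(); print(s["t"],s["eef_pos"],s["tcp_rot"])
im=cv2.imread("pics/w1.png"); print(proj("w1",[472,325,181]))
cv2.imwrite("pics/w1b.png",cv2.resize(im,(800,600),interpolation=cv2.INTER_CUBIC))
E
```

```text
3.1 [471.29898856 325.6274617  310.67475691] [3.14138835e+00 2.92726156e-04 1.03840193e+00]
(np.float64(274.9954503879531), np.float64(204.1145460827855))
```

View pics/w1b.png

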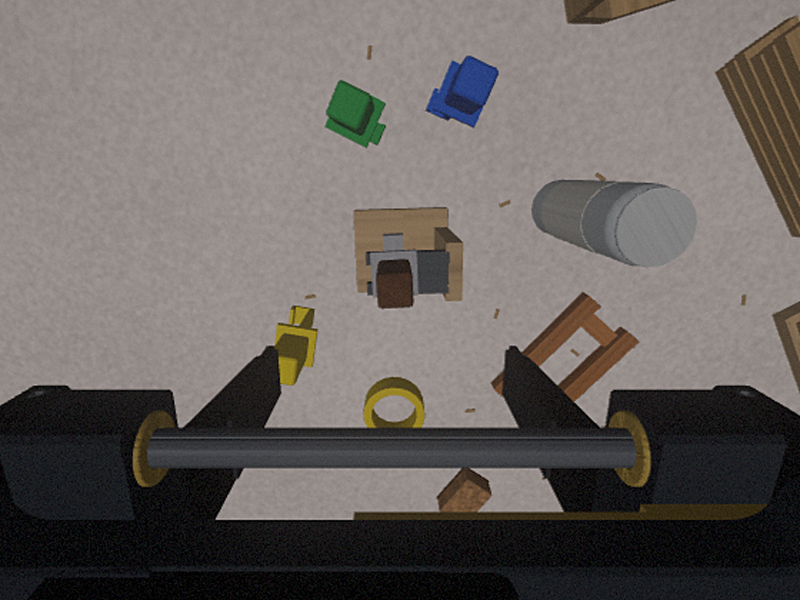

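The wrist view shows the dark brown handle's top at (395,293) in the 800 px scale, against a predicted (393,292). The stand's edges are about 1° off the tool axes, so I'm descending and gripping.

Request:
arm_command:
  targets:
    - [0,0,45,-1,1]
    - [0,0,90,-1,1]
    - [0,0,135,-1,1]
    - [0,0,165,-1,1]
    - [0,0,174,-1,1]

```text
t: 3.6
eef_pos: [471.1, 324.0, 134.4]
tcp_rot: [-3.14, 0.003, 1.053]
ft_force: [-0.1, -0.9, 0.7]
opening: 1.0
grip_force: 0.0
```

Request:
arm_command:
  targets:
    - [0,0,0,0,0]
    - [0,0,0,0,0]
    - [0,0,0,0,0]
    - [0,0,0,0,0]
    - [0,0,0,0,0]

```text
t: 4.1
eef_pos: [471.4, 325.9, 137.4]
tcp_rot: [3.141, -0.001, 1.055]
ft_force: [0.5, 0.5, -0.0]
opening: 0.636
grip_force: 0.0
```

Request:
arm_command:
  targets:
    - [0,0,0,0,0]
    - [0,0,0,0,0]
    - [0,0,0,0,0]
    - [0,0,0,0,0]
    - [0,0,0,0,0]

```text
t: 4.6
eef_pos: [471.3, 325.7, 136.6]
tcp_rot: [3.141, 0.0, 1.055]
ft_force: [0.8, -0.2, 0.0]
opening: 0.271
grip_force: 29.9
```

Request:
arm_command:
  targets:
    - [0,0,-3,0,0]
    - [0,0,-6,0,0]
    - [0,0,-9,0,0]
    - [0,0,-9,0,0]

```text
t: 5.0
eef_pos: [471.3, 325.8, 146.1]
tcp_rot: [3.141, -0.001, 1.055]
ft_force: [0.7, -0.1, -2.7]
opening: 0.274
grip_force: 29.9
```

Request:
arm_command:
  targets:
    - [0,-10,0,0,0]
    - [0,-25,0,0,0]
    - [0,-45,0,0,0]
    - [0,-65,0,0,0]
    - [0,-65,0,0,0]

```text
t: 5.5
eef_pos: [411.9, 358.9, 145.6]
tcp_rot: [-3.141, 0.001, 1.058]
ft_force: [-0.4, -0.3, -2.3]
opening: 0.273
grip_force: 29.9
```

```bash
python3 - <<'E'
from h import *
grab("side","s1"); s=env.state(); print(s["t"],s["eef_pos"],s["tcp_rot"],s["ft_force"],s["opening"])
im=cv2.imread("pics/s1.png")[170:390,180:440]
cv2.imwrite("pics/s1b.png",cv2.resize(im,None,fx=2.5,fy=2.5,interpolation=cv2.INTER_CUBIC))
E
```

```text
5.55 [413.10784881 358.57228827 145.67351623] [-3.14146809e+00  2.98893497e-04  1.05743496e+00] [ 0.14884836  0.08536254 -2.00080764] 0.26958150716565416
```

View pics/s1b.png

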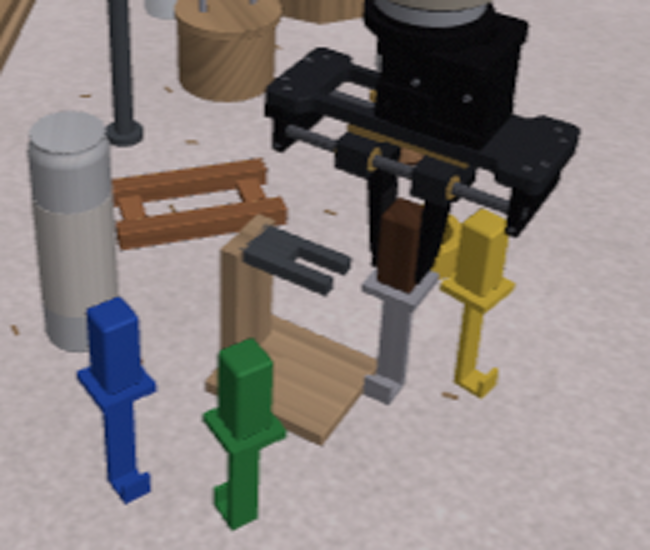

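Request:
arm_command:
  targets:
    - [0,0,-45,0,0]
    - [0,0,-90,0,0]
    - [0,0,-135,0,0]
    - [0,0,-180,0,0]
    - [0,0,-204,0,0]

```text
t: 6.05
eef_pos: [415.1, 357.9, 353.5]
tcp_rot: [3.139, -0.004, 1.055]
ft_force: [0.7, 0.5, -1.6]
opening: 0.274
grip_force: 29.9
```

Request:
arm_command:
  targets:
    - [-27,24,0,0,0]
    - [-55,49,0,0,0]
    - [-82,73,0,0,0]
    - [-109,98,0,0,0]
    - [-137,122,0,0,0]

```text
t: 6.55
eef_pos: [453.4, 176.9, 349.6]
tcp_rot: [3.141, -0.0, 1.055]
ft_force: [0.3, 0.4, -2.6]
opening: 0.268
grip_force: 29.9
```

Request:
arm_command:
  targets:
    - [-27,24,0,0,0]
    - [-55,49,0,0,0]
    - [-82,73,0,0,0]
    - [-109,98,0,0,0]
    - [-137,122,0,0,0]

```text
t: 7.05
eef_pos: [492.0, -2.6, 349.6]
tcp_rot: [3.141, 0.0, 1.055]
ft_force: [0.6, 0.6, -2.1]
opening: 0.273
grip_force: 29.9
```

Request:
arm_command:
  targets:
    - [-37,15,0,0,0]
    - [-74,31,0,0,0]
    - [-110,46,0,0,0]
    - [-147,62,0,0,0]
    - [-184,78,0,0,0]

```text
t: 7.55
eef_pos: [468.4, -201.2, 349.7]
tcp_rot: [3.141, 0.0, 1.055]
ft_force: [0.7, 0.3, -1.9]
opening: 0.269
grip_force: 29.9
```

Request:
arm_command:
  targets:
    - [-37,15,0,-4.5,0]
    - [-74,31,0,-4.5,0]
    - [-110,46,0,-4.5,0]
    - [-147,62,0,-4.5,0]
    - [-184,78,0,-4.5,0]

```text
t: 8.05
eef_pos: [445.5, -399.8, 349.6]
tcp_rot: [3.142, 0.0, 1.133]
ft_force: [0.9, 0.5, -1.5]
opening: 0.277
grip_force: 29.9
```

Request:
arm_command:
  targets:
    - [0,0,0,0,0]
    - [0,0,0,0,0]

```text
t: 8.25
eef_pos: [445.7, -398.6, 349.0]
tcp_rot: [-3.141, -0.001, 1.132]
ft_force: [0.4, -0.1, -2.3]
opening: 0.271
grip_force: 29.9
```

```bash
python3 - <<'E'
from h import *
grab("wrist","w2"); s=env.state(); print(s["t"],s["eef_pos"],s["tcp_rot"],s["ft_force"])
print(proj("w2",[469,-342,134]))
im=cv2.imread("pics/w2.png")[60:360,80:480]
cv2.imwrite("pics/w2b.png",cv2.resize(im,(800,600),interpolation=cv2.INTER_CUBIC))
E
```

```text
8.3 [ 445.93827654 -397.8065095   349.3312729 ] [-3.14100463e+00 -4.05689050e-04  1.13318181e+00] [-0.9684583   1.06953305 -2.58434976]
(np.float64(271.085895881859), np.float64(137.31218919165931))
```

View pics/w2b.png

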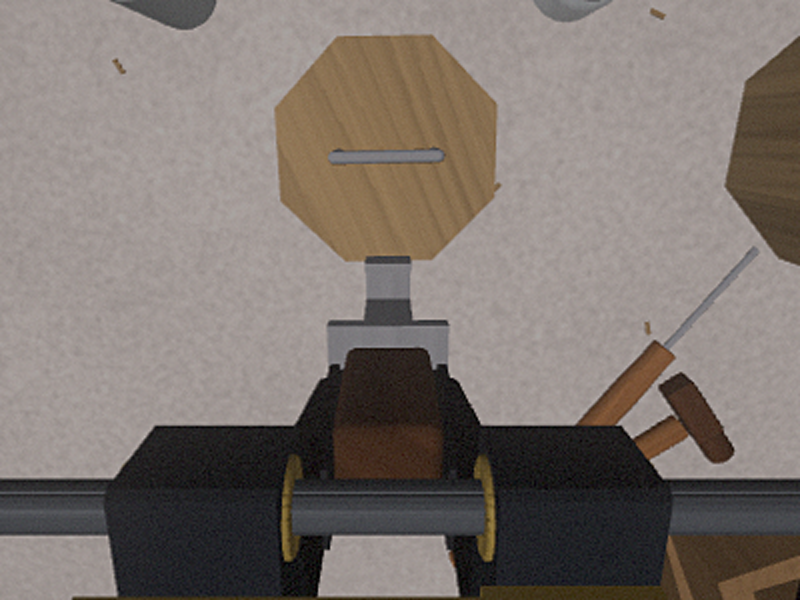

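The view shows the bail bar from (330,158) to (443,155) in the crop, about 1° off tool y. The hook's lip is at (388,258). Computing the offset between them now.

```bash
python3 - <<'E'
from h import *
P=lambda *a:print(*[np.round(x,1).tolist() for x in a])
u,v=80+386.5/2,60+156.5/2
p,e=tri(("w2",u,v),("top0",470,226.5),("side0",440*.7,184*.7)); P(p,e)
t=np.array([445.9,-397.8,349.3]); yaw=1.133
X=np.array([np.cos(yaw),np.sin(yaw)]);Y=np.array([np.sin(yaw),-np.cos(yaw)])
for z in(130,134):
    q=onz("w2",u,v,z); d=q[:2]-t[:2]; P(q,[d@X,d@Y])
a=onz("w2",80+330/2,60+79,134);b=onz("w2",80+443/2,60+77.5,134);P([np.linalg.norm(a-b)],[np.degrees(np.arctan2(*(b-a)[[1,0]]))])
P(proj("w2",np.r_[t[:2]+22*X,t[2]-101.6+16]),(80+194,60+128))
E
```

```text
[471.1, -345.2, 126.3] [0.8, 2.1, 2.3]
[470.8, -344.3, 130.0] [59.0, -0.1]
[470.9, -344.1, 134.0] [59.2, -0.1]
[69.2] [-23.7]
[273.0, 191.2] [274, 188]
```

Request:
arm_command:
  targets:
    - [10,0,40,-1.2,0]
    - [20,0,80,-1.2,0]
    - [22,0,115,-1.2,0]
    - [22,0,140,-1.2,0]
    - [22,0,147,-1.2,0]

```text
t: 8.8
eef_pos: [455.2, -376.1, 200.6]
tcp_rot: [-3.138, -0.001, 1.156]
ft_force: [-0.5, -0.6, -1.4]
opening: 0.269
grip_force: 29.9
```

Request:
arm_command:
  targets:
    - [0,0,0,0,0]
    - [0,0,0,0,0]

```text
t: 9.0
eef_pos: [456.1, -378.1, 204.2]
tcp_rot: [3.14, 0.001, 1.155]
ft_force: [-0.1, -0.3, -1.5]
opening: 0.276
grip_force: 29.9
```

```bash
python3 - <<'E'
from h import *
grab("wrist","w3");grab("side","s3"); s=env.state(); print(s["t"],s["eef_pos"],s["tcp_rot"],s["ft_force"])
a=cv2.imread("pics/w3.png")[20:320,80:480]
b=cv2.imread("pics/s3.png")[95:195,250:383]
cv2.imwrite("pics/w3b.png",np.hstack([cv2.resize(a,(400,300)),cv2.resize(b,(400,300),interpolation=cv2.INTER_CUBIC)]))
E
```

```text
9.1 [ 455.90772292 -378.3324697   204.24308777] [3.13920857e+00 1.03570725e-03 1.15487284e+00] [-1.07311199e+00  1.08400985e-03 -2.70867388e+00]
```

View pics/w3b.png

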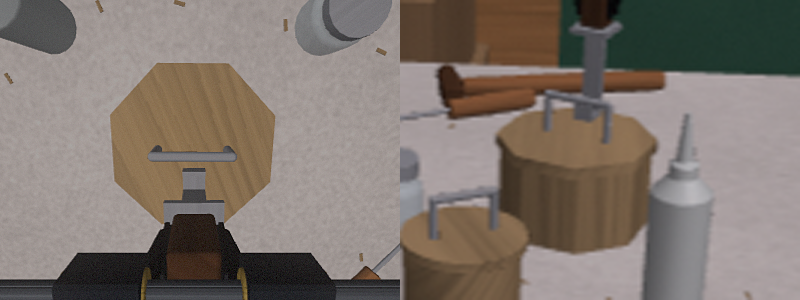

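The lip end at (194,169) sits just before the bar at (193,157), centred between the legs. Moving the foot under the bar and then lifting slowly.

Request:
arm_command:
  targets:
    - [7,0,0,0,0]
    - [14,0,0,0,0]
    - [21,0,0,0,0]
    - [26,0,0,0,0]
    - [26,0,0,0,0]

```text
t: 9.6
eef_pos: [466.3, -353.5, 202.8]
tcp_rot: [3.141, 0.0, 1.156]
ft_force: [-0.6, 0.1, -1.8]
opening: 0.269
grip_force: 29.9
```

Request:
arm_command:
  targets:
    - [0,0,-5,0,0]
    - [0,0,-10,0,0]
    - [0,0,-14,0,0]
    - [0,0,-17,0,0]
    - [0,0,-19,0,0]

```text
t: 10.1
eef_pos: [465.9, -354.5, 222.1]
tcp_rot: [3.141, 0.0, 1.155]
ft_force: [0.2, 0.0, -2.6]
opening: 0.273
grip_force: 29.9
```

Request:
arm_command:
  targets:
    - [0,0,-2,0,0]
    - [0,0,-4,0,0]
    - [0,0,-6,0,0]
    - [0,0,-8,0,0]
    - [0,0,-11,0,0]

```text
t: 10.6
eef_pos: [465.9, -354.2, 232.6]
tcp_rot: [-3.141, -0.0, 1.155]
ft_force: [-1.8, -0.1, -4.1]
opening: 0.276
grip_force: 29.9
```

Request:
arm_command:
  targets:
    - [0,0,-3,0,0]
    - [0,0,-6,0,0]
    - [0,0,-10,0,0]
    - [0,0,-15,0,0]
    - [0,0,-15,0,0]

```text
t: 11.1
eef_pos: [466.2, -354.4, 248.5]
tcp_rot: [3.14, 0.001, 1.155]
ft_force: [0.4, -0.8, -4.5]
opening: 0.268
grip_force: 29.9
```

```bash
python3 - <<'E'
from h import *
grab("wrist","w4");grab("side","s4"); s=env.state(); print(s["t"],s["eef_pos"],s["tcp_rot"],s["ft_force"])
a=cv2.imread("pics/w4.png")[20:320,80:480]
b=cv2.imread("pics/s4.png")[75:195,250:410]
cv2.imwrite("pics/w4b.png",np.hstack([cv2.resize(a,(400,300)),cv2.resize(b,(400,300),interpolation=cv2.INTER_CUBIC)]))
E
```

```text
11.2 [ 465.98255027 -354.25201988  247.77869185] [3.14129863e+00 1.29323388e-04 1.15473037e+00] [ 0.23413116 -0.02928418 -5.01730156]
```

View pics/w4b.png

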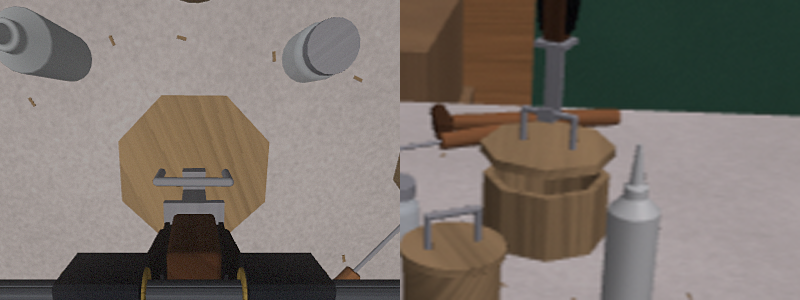

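It caught: the force shows about 2.5 N more, and the lid hangs level in the side view. Raising and carrying gently.

Request:
arm_command:
  targets:
    - [0,0,-5,0,0]
    - [0,0,-14,0,0]
    - [0,0,-26,0,0]
    - [0,0,-40,0,0]
    - [0,0,-55,0,0]

```text
t: 11.7
eef_pos: [466.0, -354.3, 304.1]
tcp_rot: [3.141, 0.0, 1.155]
ft_force: [-1.1, -0.0, -3.9]
opening: 0.271
grip_force: 29.9
```

Request:
arm_command:
  targets:
    - [0,0,-15,0,0]
    - [0,0,-29,0,0]
    - [0,0,-42,0,0]
    - [0,0,-52,0,0]
    - [0,0,-57,0,0]

```text
t: 12.2
eef_pos: [466.1, -354.3, 360.9]
tcp_rot: [3.14, 0.001, 1.155]
ft_force: [0.1, -0.4, -4.5]
opening: 0.274
grip_force: 29.9
```

Request:
arm_command:
  targets:
    - [3,-1,0,0,0]
    - [9,-3,0,0,0]
    - [19,-6,0,0,0]
    - [33,-11,0,0,0]
    - [50,-16,0,0,0]

```text
t: 12.7
eef_pos: [471.5, -300.6, 359.4]
tcp_rot: [-3.141, -0.0, 1.155]
ft_force: [0.7, -0.2, -4.6]
opening: 0.27
grip_force: 29.9
```

Request:
arm_command:
  targets:
    - [20,-6,0,0,0]
    - [40,-13,0,0,0]
    - [60,-20,0,0,0]
    - [80,-26,0,0,0]
    - [100,-33,0,0,0]

```text
t: 13.2
eef_pos: [481.7, -195.1, 359.7]
tcp_rot: [3.141, -0.0, 1.155]
ft_force: [0.5, 0.7, -3.4]
opening: 0.274
grip_force: 29.9
```

Request:
arm_command:
  targets:
    - [20,-6,0,0,0]
    - [40,-13,0,0,0]
    - [58,-19,0,0,0]
    - [75,-25,0,0,0]
    - [90,-30,0,0,0]

```text
t: 13.7
eef_pos: [490.3, -100.6, 359.8]
tcp_rot: [3.141, -0.0, 1.156]
ft_force: [-0.6, -1.1, -4.4]
opening: 0.275
grip_force: 29.9
```

Request:
arm_command:
  targets:
    - [13,-4,0,0,0]
    - [24,-8,0,0,0]
    - [33,-11,0,0,0]
    - [39,-12,0,0,0]
    - [41,-13,0,0,0]

```text
t: 14.2
eef_pos: [495.5, -59.6, 359.6]
tcp_rot: [3.142, 0.0, 1.155]
ft_force: [0.2, 0.3, -5.2]
opening: 0.275
grip_force: 29.9
```

```bash
python3 - <<'E'
from h import *
grab("wrist","w5"); s=env.state(); print(s["t"],s["eef_pos"],s["tcp_rot"],s["ft_force"])
for p in [(629,172),(490,125),(654,94),(516,48),(572,110)]: print(np.round(proj("w5",[*p,18])))
a=cv2.imread("pics/w5.png")
cv2.imwrite("pics/w5b.png",cv2.resize(a[:300,80:480],(800,600),interpolation=cv2.INTER_CUBIC))
E
```

```text
14.25 [495.44410103 -59.65836847 359.58196617] [-3.14158468e+00  5.80709819e-05  1.15499320e+00] [-0.36259195  0.04584088 -3.74406138]
[293. -15.]
[221.  62.]
[329.  34.]
[258. 103.]
[274.  47.]
```

View pics/w5b.png

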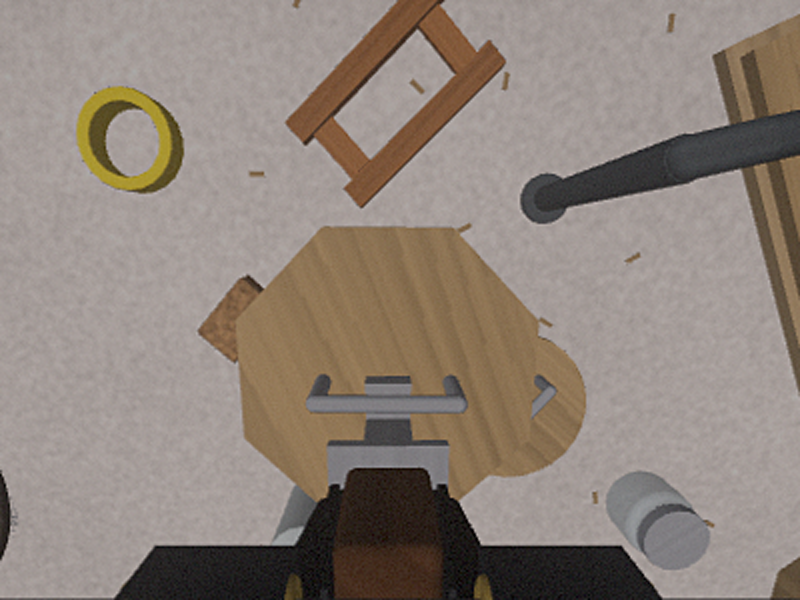

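The rack's outer corners are at crop (288,124), (505,60) and (361,205), about 3 px right of where the top view predicted. Refining the rack centre.

```bash
python3 - <<'E'
from h import *
pr=np.array([(490,125),(654,94),(516,48)]);q=np.array([onz("w5",80+u/2,v/2,18)[:2] for u,v in[(288,124),(505,60),(361,204)]])
print(q.round(1),(q-pr).round(1),np.linalg.norm(q[0]-q[2]),np.linalg.norm(q[1]-q[2]),"ctr",(q[0]+q[1])/2)
# bail bar & lid centre in w5: bar centre
s=env.state();t=s["eef_pos"];y=s["tcp_rot"][2];X=np.array([np.cos(y),np.sin(y)]);Y=np.array([np.sin(y),-np.cos(y)])
zl=t[2]-143.6
b=onz("w5",80+386.5/2,403/2,zl+53)[:2]-t[:2];print("bar",b@X,b@Y)
c=np.array([onz("w5",80+u/2,v/2,zl+12)[:2] for u,v in[(324,227),(456,227),(541,325),(237,322),(247,440),(530,438)]])
# fit octagon circumcentre
A=np.c_[2*c,np.ones(6)];k=np.linalg.lstsq(A,(c**2).sum(1),rcond=None)[0];d=k[:2]-t[:2];print("lid ctr rel",d@X,d@Y,np.sqrt(k[2]+k[:2]@k[:2]))
c0=(q[0]+q[1])/2
for C in(c0,np.array([572,110]),(c0+[572,110])/2):
    g=C-k[:2];print(C,"move",g@X,g@Y)
E
```

```text
[[493.8 122.7]
 [660.1  96.5]
 [520.8  48.1]] [[ 3.8 -2.3]
 [ 6.1  2.5]
 [ 4.8  0.1]] 79.34065135420146 147.4387510943238 ctr [576.98234413 109.63337714]
bar 12.4344298335935 0.11526393617511768
lid ctr rel 13.667409396828512 1.006510576897369 79.74631770340929
[576.98234413 109.63337714] move 174.1346759877584 5.202913358438531
[572 110] move 172.4575676169881 0.49701569184135036
[574.49117206 109.81668857] move 173.29612180237325 2.849964525139942
```

Request:
arm_command:
  targets:
    - [3,0,0,0,0]
    - [9,0,0,0,0]
    - [19,0,0,0,0]
    - [33,0,0,0,0]
    - [50,1,0,0,0]

```text
t: 14.75
eef_pos: [516.9, -13.7, 359.6]
tcp_rot: [3.142, -0.0, 1.154]
ft_force: [0.8, -0.1, -4.2]
opening: 0.275
grip_force: 29.9
```

Request:
arm_command:
  targets:
    - [20,0,0,0,0]
    - [40,1,0,0,0]
    - [59,1,0,0,0]
    - [76,1.5,0,0,0]
    - [92,2,0,0,0]

```text
t: 15.25
eef_pos: [556.0, 70.2, 359.5]
tcp_rot: [-3.141, 0.0, 1.155]
ft_force: [0.9, -0.6, -4.9]
opening: 0.275
grip_force: 29.9
```

Request:
arm_command:
  targets:
    - [13,0.5,0,0,0]
    - [22,0.5,0,0,0]
    - [28,0.5,0,0,0]
    - [31.5,0.5,0,0,0]
    - [31.5,0.5,0,0,0]

```text
t: 15.75
eef_pos: [568.7, 97.3, 359.6]
tcp_rot: [-3.142, 0.0, 1.155]
ft_force: [0.0, 0.6, -3.7]
opening: 0.27
grip_force: 29.9
```

Request:
arm_command:
  targets:
    - [0,0,4,0,0]
    - [0,0,14,0,0]
    - [0,0,30,0,0]
    - [0,0,50,0,0]
    - [0,0,72,0,0]

```text
t: 16.25
eef_pos: [568.5, 96.9, 286.5]
tcp_rot: [3.141, 0.0, 1.154]
ft_force: [0.7, -0.4, -4.4]
opening: 0.271
grip_force: 29.9
```

Request:
arm_command:
  targets:
    - [0,0,22,0,0]
    - [0,0,43,0,0]
    - [0,0,62,0,0]
    - [0,0,78,0,0]
    - [0,0,91,0,0]

```text
t: 16.75
eef_pos: [568.2, 96.9, 195.0]
tcp_rot: [-3.141, 0.001, 1.154]
ft_force: [-0.0, 0.1, -4.3]
opening: 0.275
grip_force: 29.9
```

Request:
arm_command:
  targets:
    - [0,0,5,0,0]
    - [0,0,9,0,0]
    - [0,0,12,0,0]
    - [0,0,12,0,0]

```text
t: 17.15
eef_pos: [568.8, 97.2, 184.7]
tcp_rot: [3.141, -0.0, 1.155]
ft_force: [-0.6, -0.0, -4.9]
opening: 0.275
grip_force: 29.9
```

```bash
python3 - <<'E'
from h import *
grab("wrist","w6");grab("side","s6");grab("top","t6"); s=env.state(); print(s["t"],s["eef_pos"],s["tcp_rot"],s["ft_force"])
a=cv2.imread("pics/w6.png")[20:320,80:480]
b=cv2.imread("pics/s6.png")[180:300,180:340]
cv2.imwrite("pics/w6b.png",np.hstack([cv2.resize(a,(400,300)),cv2.resize(b,(400,300),interpolation=cv2.INTER_CUBIC)]))
E
```

```text
17.3 [568.8957671   97.24956799 185.05017208] [ 3.14085175e+00 -2.71137452e-04  1.15477890e+00] [ 0.20312288 -0.49514846 -4.71665369]
```

View pics/w6b.png

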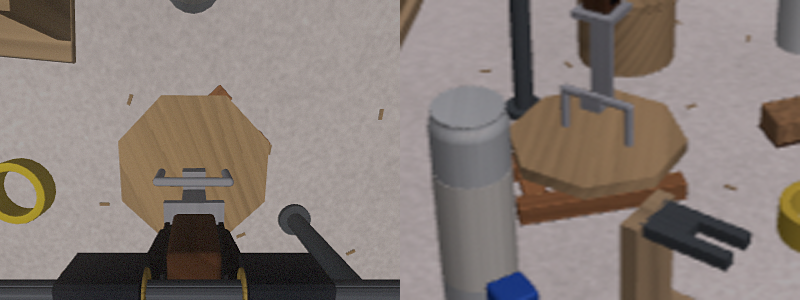

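The lid hangs level about 15 mm above the battens, with the rack's far corners just showing past it on opposite sides. Setting it down slowly.

Request:
arm_command:
  targets:
    - [0,0,3,0,0]
    - [0,0,6,0,0]
    - [0,0,8,0,0]
    - [0,0,10,0,0]
    - [0,0,11,0,0]

```text
t: 17.8
eef_pos: [568.7, 97.2, 173.3]
tcp_rot: [-3.141, 0.0, 1.155]
ft_force: [0.5, 0.4, -4.9]
opening: 0.272
grip_force: 29.9
```

Request:
arm_command:
  targets:
    - [0,0,1,0,0]
    - [0,0,2,0,0]
    - [0,0,3,0,0]
    - [0,0,4,0,0]
    - [0,0,5,0,0]

```text
t: 18.3
eef_pos: [568.9, 97.3, 168.8]
tcp_rot: [3.141, -0.0, 1.155]
ft_force: [1.1, -0.4, -1.4]
opening: 0.272
grip_force: 29.9
```

Request:
arm_command:
  targets:
    - [0,0,1.5,0,0]
    - [0,0,3,0,0]
    - [0,0,5,0,0]
    - [0,0,7,0,0]
    - [0,0,9,0,0]

```text
t: 18.8
eef_pos: [568.7, 97.2, 159.4]
tcp_rot: [3.142, 0.0, 1.155]
ft_force: [-0.2, 0.4, -1.5]
opening: 0.274
grip_force: 29.9
```

```bash
python3 - <<'E'
from h import *
grab("wrist","w7");grab("side","s7");s=env.state(); print(s["t"],s["eef_pos"],s["tcp_rot"],s["ft_force"])
a=cv2.imread("pics/w7.png")[20:320,80:480]
b=cv2.imread("pics/s7.png")[180:300,180:340]
cv2.imwrite("pics/w7b.png",np.hstack([cv2.resize(a,(400,300)),cv2.resize(b,(400,300),interpolation=cv2.INTER_CUBIC)]))
E
```

```text
18.9 [568.61823349  97.2124774  159.2908488 ] [-3.14127309e+00  2.34926981e-04  1.15468763e+00] [ 0.56253512  0.97504093 -1.41872831]
```

View pics/w7b.png

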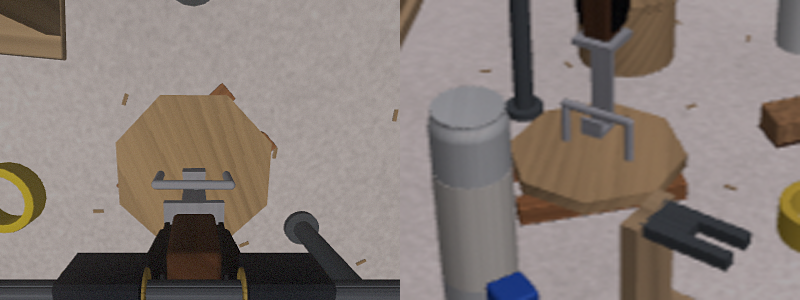

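The lid lies flat on the battens and the hook is unloaded. Lowering the lip clear of the bar, drawing back, then up. I've used up the picture views, so from here I check numerically.

Request:
arm_command:
  targets:
    - [0,0,3,0,0]
    - [0,0,6,0,0]
    - [0,0,8,0,0]
    - [0,0,8.5,0,0]
    - [0,0,8.5,0,0]

```text
t: 19.4
eef_pos: [568.7, 97.2, 151.0]
tcp_rot: [-3.141, 0.0, 1.155]
ft_force: [-0.0, 0.5, -2.0]
opening: 0.272
grip_force: 29.9
```

Request:
arm_command:
  targets:
    - [-5,0,0,0,0]
    - [-12,0,0,0,0]
    - [-20,0,0,0,0]
    - [-28,0,0,0,0]
    - [-36,0,0,0,0]

```text
t: 19.9
eef_pos: [553.8, 63.5, 151.2]
tcp_rot: [3.142, 0.0, 1.154]
ft_force: [0.5, 0.1, -1.7]
opening: 0.273
grip_force: 29.9
```

Request:
arm_command:
  targets:
    - [-4,0,0,0,0]
    - [-4,0,-10,0,0]
    - [-4,0,-30,0,0]
    - [-4,0,-70,0,0]
    - [-4,0,-110,0,0]

```text
t: 20.4
eef_pos: [552.3, 60.8, 262.9]
tcp_rot: [-3.141, 0.0, 1.155]
ft_force: [0.8, 1.3, -2.0]
opening: 0.271
grip_force: 29.9
```

Request:
arm_command:
  targets:
    - [-30,0,-45,0,0]
    - [-60,0,-85,0,0]
    - [-60,0,-100,0,0]
    - [-60,0,-100,0,0]

```text
t: 20.8
eef_pos: [528.6, 5.3, 364.5]
tcp_rot: [3.136, -0.002, 1.154]
ft_force: [0.1, 1.0, -3.4]
opening: 0.271
grip_force: 29.9
```

```bash
python3 - <<'E'
from h import *
grab("wrist","w8");s=env.state(); print(s["t"],s["eef_pos"],s["tcp_rot"],s["ft_force"])
hsv=cv2.cvtColor(cv2.imread("pics/w8.png"),cv2.COLOR_BGR2HSV)
u,v=map(int,proj("w8",[574,140,38])); print("lid px",u,v,hsv[v,u]); 
u,v=map(int,proj("w8",[643,168-5,18])); u2,v2=map(int,proj("w8",[631-5,165,18])); print("rack",u,v,hsv[v,u],u2,v2,hsv[v2,u2])
lo=hsv[int(proj("w8",[574,140,38])[1]),int(proj("w8",[574,140,38])[0])].astype(int)
m=cv2.inRange(hsv,np.clip(lo-[5,50,35],0,255),np.clip(lo+[5,50,50],0,255))
m=cv2.morphologyEx(m,cv2.MORPH_OPEN,np.ones((3,3)))
n,l,st,ce=cv2.connectedComponentsWithStats(m)
u,v=map(int,proj("w8",[574,140,38])); k=l[v,u]; print(st[k],ce[k])
c=cv2.findContours((l==k).astype(np.uint8),0,2)[0]; c=max(c,key=cv2.contourArea)
ap=cv2.approxPolyDP(cv2.convexHull(c),4,True)[:,0]
for p in ap: q=onz("w8",*p,38); print(p,q.round(1))
E
```

```text
20.85 [528.30588578   5.75773634 362.19644458] [ 3.13914133e+00 -8.16702214e-04  1.15424733e+00] [-0.17915589  0.06166311 -3.27327071]
lid px 263 78 [ 17 107 141]
rack 298 45 [ 10  19 162] 288 49 [ 16  98 143]
[ 223   45  100  105 7998] [271.66866717  97.13178295]
[294  46] [633. 162.  38.]
[321  79] [652.8 104.6  38. ]
[319 120] [628.4  50.9  38. ]
[290 149] [569.9  28.4  38. ]
[252 148] [515.1  54.4  38. ]
[224 120] [493.5 110.7  38. ]
[223  77] [519.6 166.5  38. ]
[251  46] [575.6 187.3  38. ]
```

Request:
arm_command:
  targets:
    - [28,-25,0,0,0]
    - [55,-50,0,0,0]
    - [83,-74,0,0,0]
    - [110,-99,0,0,0]
    - [138,-124,0,0,0]

```text
t: 21.35
eef_pos: [469.5, 184.0, 359.4]
tcp_rot: [-3.139, 0.002, 1.155]
ft_force: [0.3, 0.0, -1.2]
opening: 0.269
grip_force: 29.9
```

Request:
arm_command:
  targets:
    - [28,-25,0,5.7,0]
    - [55,-50,0,5.7,0]
    - [83,-74,0,5.7,0]
    - [110,-99,0,5.7,0]
    - [138,-124,0,5.7,0]

```text
t: 21.85
eef_pos: [411.6, 360.3, 359.2]
tcp_rot: [-3.14, 0.003, 1.056]
ft_force: [0.9, 0.6, -1.9]
opening: 0.272
grip_force: 29.9
```

Request:
arm_command:
  targets:
    - [0,0,0,0,0]
    - [0,0,0,0,0]
    - [0,0,0,0,0]

```text
t: 22.15
eef_pos: [412.9, 358.1, 360.1]
tcp_rot: [-3.141, 0.002, 1.055]
ft_force: [0.2, -0.7, -1.8]
opening: 0.275
grip_force: 29.9
```

```bash
cat > go.py <<'E'
from h import *
import sys
S=[]
for i in range(4): S.append(env.state()); env.read_camera("side")
s=S[-1];t=np.mean([a["eef_pos"] for a in S],0);y=np.mean([a["tcp_rot"][2] for a in S])
X=np.array([np.cos(y),np.sin(y)]);Y=np.array([np.sin(y),-np.cos(y)])
y0=1.0555;o=np.array([471.35,325.75])-float(sys.argv[1])*np.array([np.sin(y0),-np.cos(y0)])
d=o-t[:2];print(s["t"],t.round(2),y.round(4),"tx ty",d@X,d@Y,"roll",np.degrees(y-y0),"tz to 146.0:",t[2]-146,s["ft_force"])
E
python3 go.py 65
```

```text
22.3 [413.16 357.83 360.55] 1.0546 tx ty 0.7580804807111177 1.441156159604516 roll -0.051866175833768464 tz to 146.0: 214.55048356461486 [ 0.42346657 -0.71264998 -2.16081265]
```

Request:
arm_command:
  targets:
    - [0.8,1.4,45,0,0]
    - [0.8,1.4,90,0,0]
    - [0.8,1.4,135,0,0]
    - [0.8,1.4,175,0,0]
    - [0.8,1.4,205,0,0]

```text
t: 22.85
eef_pos: [414.3, 357.5, 153.9]
tcp_rot: [-3.141, 0.001, 1.054]
ft_force: [0.1, 0.1, -2.3]
opening: 0.269
grip_force: 29.9
```

Request:
arm_command:
  targets:
    - [0,0,9,0,0]
    - [0,0,9,0,0]
    - [0,0,9,0,0]

```text
t: 23.15
eef_pos: [415.4, 358.7, 148.5]
tcp_rot: [3.141, -0.002, 1.055]
ft_force: [0.1, -0.3, -1.8]
opening: 0.27
grip_force: 29.9
```

```bash
python3 go.py 65
```

```text
23.3 [415.32 358.79 148.65] 1.0551 tx ty -1.1385240338326594 0.03401453983871069 roll -0.025242838814531845 tz to 146.0: 2.652120360316644 [-0.54207344 -0.10151282 -1.84274272]
```

Request:
arm_command:
  targets:
    - [-1.1,0,2,0,0]
    - [-1.1,10,2,0,0]
    - [-1.1,20,2,0,0]
    - [-1.1,30,2,0,0]
    - [-1.1,40,2,0,0]

```text
t: 23.85
eef_pos: [449.9, 337.1, 145.0]
tcp_rot: [3.141, 0.0, 1.055]
ft_force: [-0.3, 0.2, -2.0]
opening: 0.274
grip_force: 29.9
```

Request:
arm_command:
  targets:
    - [0,8,0,0,0]
    - [0,15,0,0,0]
    - [0,21,0,0,0]
    - [0,25,0,0,0]
    - [0,25,0,0,0]

```text
t: 24.35
eef_pos: [471.0, 325.2, 145.0]
tcp_rot: [3.142, 0.0, 1.055]
ft_force: [0.1, -0.6, -1.5]
opening: 0.275
grip_force: 29.9
```

```bash
python3 go.py 0
```

```text
24.5 [470.61 325.41 145.04] 1.0552 tx ty 0.6638475546651802 0.48000703233546693 roll -0.018308534266789696 tz to 146.0: -0.9623460917162276 [ 0.32374586  0.1148548  -1.39509969]
```

Request:
arm_command:
  targets:
    - [0.6,0.5,2,0,0]
    - [0.6,0.5,4,0,0]
    - [0.6,0.5,6,0,0]
    - [0.6,0.5,7.5,0,0]
    - [0.6,0.5,8.3,0,0]

```text
t: 25.05
eef_pos: [471.3, 325.7, 136.5]
tcp_rot: [-3.141, 0.0, 1.055]
ft_force: [-1.9, -0.8, 6.7]
opening: 0.272
grip_force: 29.9
```

Request:
arm_command:
  targets:
    - [0,0,0,0,0]
    - [0,0,0,0,0]

```text
t: 25.25
eef_pos: [471.4, 325.7, 136.8]
tcp_rot: [3.142, 0.0, 1.055]
ft_force: [1.0, 0.8, -1.4]
opening: 0.269
grip_force: 29.9
```

Request:
arm_command:
  targets:
    - [0,0,0.3,0,0.4]
    - [0,0,0.3,0,0.4]
    - [0,0,0.3,0,0.7]
    - [0,0,0.3,0,0.9]
    - [0,0,0.3,0,0.9]

```text
t: 25.75
eef_pos: [471.4, 325.7, 136.5]
tcp_rot: [3.141, -0.0, 1.055]
ft_force: [0.2, 1.0, 0.9]
opening: 0.6
grip_force: 0.0
```

Request:
arm_command:
  targets:
    - [0,0,0,0,1]
    - [0,0,0,0,1]
    - [0,0,0,0,1]
    - [0,0,0,0,1]
    - [0,0,0,0,1]

```text
t: 26.25
eef_pos: [471.4, 325.7, 136.5]
tcp_rot: [3.142, 0.0, 1.055]
ft_force: [-0.1, 0.7, -0.6]
opening: 0.981
grip_force: 0.0
```

Request:
arm_command:
  targets:
    - [0,0,-15,0,1]
    - [0,0,-40,0,1]
    - [0,0,-85,0,1]
    - [0,0,-130,0,1]
    - [0,0,-174,0,1]

```text
t: 26.75
eef_pos: [471.1, 325.6, 312.4]
tcp_rot: [3.142, 0.0, 1.055]
ft_force: [0.4, 0.5, -0.5]
opening: 1.0
grip_force: 0.0
```

Request:
arm_command:
  targets:
    - [0,0,0,0,1]
    - [0,0,0,0,1]
    - [0,0,0,0,1]

```text
t: 27.05
eef_pos: [470.9, 325.5, 309.2]
tcp_rot: [-3.141, 0.002, 1.055]
ft_force: [-0.4, -0.4, -0.3]
opening: 1.002
grip_force: 0.0
```

```bash
python3 - <<'E'
from h import *
for n in("wrist","side","top"): grab(n,n+"9")
s=env.state(); print(s["t"],s["eef_pos"],s["ft_force"])
# compare hook patch with initial side image, and initial wrist image w1 (same pose)
g=lambda f:cv2.cvtColor(cv2.imread(f"pics/{f}.png"),cv2.COLOR_BGR2GRAY)
a,b=g("w1"),g("wrist9")
def match(a,b,x0,x1,y0,y1,m=12):
    r=cv2.matchTemplate(b[y0-m:y1+m,x0-m:x1+m],a[y0:y1,x0:x1],cv2.TM_CCOEFF_NORMED); _,v,_,l=cv2.minMaxLoc(r); return l[0]-m,l[1]-m,round(v,3)
print("wrist: handle",match(a,b,258,295,180,218),"stand",match(a,b,246,326,142,212))
a,b=g("side0"),g("side9")
print("side: handle+shank",match(a,b,285,320,238,315),"foot",match(a,b,288,310,295,320),"box",match(a,b,280,340,150,178),"canister",match(a,b,248,295,155,210),"blue",match(a,b,210,240,288,370),"yellow",match(a,b,355,387,252,330),"can",match(a,b,190,228,215,310))
E
```

```text
27.2 [471.1381097  325.61460338 309.19183602] [-0.3375654   0.15633689 -0.39381161]
wrist: handle (-2, -1, 0.957) stand (-1, 0, 0.927)
side: handle+shank (0, 0, 0.956) foot (0, 0, 0.966) box (-8, 1, 0.524) canister (0, 0, 0.821) blue (0, 0, 1.0) yellow (0, 0, 0.999) can (0, 0, 0.991)
```

```bash
python3 - <<'E'
from h import *
def seg(tag,pt,z,hs,tol=(5,55,40)):
    hsv=cv2.cvtColor(cv2.imread(f"pics/{tag}.png"),cv2.COLOR_BGR2HSV); u,v=map(int,proj(tag,[*pt,z])); lo=hsv[v-1:v+2,u-1:u+2].reshape(-1,3).mean(0)
    m=cv2.inRange(hsv,np.clip(lo-tol,0,255),np.clip(lo+np.array(tol),0,255)); m=cv2.morphologyEx(m,cv2.MORPH_OPEN,np.ones((3,3)))
    n,l,st,ce=cv2.connectedComponentsWithStats(m); k=l[v,u]
    c=max(cv2.findContours((l==k).astype(np.uint8),0,2)[0],key=cv2.contourArea); ap=cv2.approxPolyDP(cv2.convexHull(c),3,True)[:,0]
    print(tag,pt,lo.round(),st[k].tolist()); q=np.array([onz(tag,*p,z)[:2] for p in ap]); print(q.round(0).tolist(),"mean",q.mean(0).round(1))
seg("top9",(574,145),38,0)
seg("top0",(469,-300),92,0)
# box: diff of edges in lower wall, side view
g=lambda f:cv2.cvtColor(cv2.imread(f"pics/{f}.png"),cv2.COLOR_BGR2GRAY)
a,b=g("side0"),g("side9")
def match(x0,x1,y0,y1,m=8):
    r=cv2.matchTemplate(b[y0-m:y1+m,x0-m:x1+m],a[y0:y1,x0:x1],cv2.TM_CCOEFF_NORMED); _,v,_,l=cv2.minMaxLoc(r); return l[0]-m,l[1]-m,round(float(v),3)
print("box bottom L",match(276,305,155,182),"R",match(310,328,158,182),"can",match(250,292,180,215))
print(a[176,270:345:5],b[176,270:345:5])
d=cv2.absdiff(a,b); ys,xs=np.where(d[140:185,275:345]>40); print(len(xs), d[140:185,275:345].mean())
print("\n".join(" ".join(f"{v:3d}" for v in r) for r in d[140:185:4,270:345:5]))
E
```

```text
top9 (574, 145) [ 16.  95. 116.] [229, 154, 66, 67, 3076]
[[653.0, 96.0], [628.0, 52.0], [567.0, 31.0], [514.0, 53.0], [492.0, 125.0], [519.0, 168.0], [577.0, 187.0], [628.0, 171.0]] mean [572.1 110.4]
top0 (469, -300) [ 16.  98. 112.] [426, 193, 70, 70, 3492]
[[547.0, -351.0], [520.0, -402.0], [461.0, -419.0], [411.0, -396.0], [392.0, -334.0], [408.0, -283.0], [477.0, -264.0], [527.0, -286.0]] mean [ 467.9 -342. ]
box bottom L (-7, -1, 0.671) R (0, 0, 1.0) can (0, 0, 1.0)
[110 101  98 105 109  76  74  75  89  85  93 107 165  91 115] [109 100  98 104 109  76  74  75  88  85  92 106 165  63   9]
800 29.605714285714285
  1 154 142  91  20  12  20  19  40  44  39  33  50  54 147
  2 155 146  41  33  16  21  19  43  44  44  65  18  50 156
  1 128 145  35  41   2  23  17  43  46  43  61   9   1 115
  1  75 146  34   0   3  23  14  16   6   8   1   1   1  82
  1  44 141  34   0   0   0   2   0   1   1   2   1   1 134
  0  16  59  34   1   1   1   2   1   0   1   0   1   1 146
  1   1  72  34   1   1   0   1   1   1   1   2   1   2 101
  0   1  65   1   1   1   1   1   0   1   0   1   1  18 104
  1   0   1   0   1   1   1   0   0   1   0   1   1  23 104
  1   1   0   1   0   0   0   0   1   0   1   1   0  28 106
  0   0   1   1   0   1   1   0   0   1   1   2   2  56 110
  0   1   1   1   0   1   1   1   0   0   1   0   0  75  48
```

```bash
python3 -c "
from cell import env
print(env.job_done())"
```

```text
the job is handed in; nothing more can be done
None
```

The lid lies flat on the drying rack, within about 2–4 mm of centre, the hook hangs back in its stand as it was, and the box and canister did not move; I handed the job in at about 27 s, having viewed 11 pictures, one over the limit of 10.

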